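# Take the loaded bucket out of the centrifuge

## Robot

A 6-joint arm with a two-finger parallel gripper is mounted at the origin on the work surface. World frame = base frame: x ahead of the robot, y to its left, z up, the work surface at z = 0. Lengths are in m, angles in degrees, forces in N, time in s.
With the tool pointing down it reaches from about 0.25 to 0.725 m from the base axis. Payload 9.7 kg.
Tool frame: the origin (TCP) lies midway between the tips of the shut fingers; the grasp point (between the pads) lies 19 mm behind it; z points along the fingers, y is the line along which they close (so a half turn about z gives the same grasp; the last joint's range is limited). The gripper opens to 85 mm and grips with 20 to 120 N. Pads are 22 mm wide; open, the fingers measure 114 mm over their backs; the gripper's body (76 mm by 85 mm) begins 54 mm behind the grasp point. The pads swing forward as they close: fully open they stand 13 mm farther back than shut.
Start: joints at [71.219, 4.979, 10.078, 95.1, 0, 90], TCP at [0.177, 0.521, 0.231] pointing down, gripper open.
Joint ranges: [-179.16, 179.16], [-48.56, 103.87], [-65.8, 70.77], [-126.05, 130.52], [-82.76, 87.17], [-180, 180]. Speed limits (degrees/s): [127.2, 127.2, 147.25, 180, 180, 180].

## Interface

Orientations are given as [roll, pitch, yaw] about the fixed x, y, z axes, in that order (R = Rz(yaw) Ry(pitch) Rx(roll)).
In Python, from workcell import bot gives the robot as it stands. The module is installed in compiled form; this text tells all that it offers.
- The arm moves only by the tool send_rows, never from a script. Its argument "moves" is one flat list of numbers, 7 for each row, row after row: the shift along the world's x, y, z normalised to -1 to 1, where 1 is 0.025 m, then the turn, a rotation vector about the world's x, y, z normalised to -1 to 1, where 1 is 0.15 rad, then the closure, from -1 (fully open) to 1 (shut), so that 0 is half open. A call has 1 to 8 rows; each row shifts and turns the commanded pose from where the row before left it; what a row does not reach is not made up. A row lasts 1/8 s, in which the tool goes at most 62.5 mm and 10.7 degrees, less where a joint would pass 70% of its speed; a pose out of reach is approached as far as the arm can. A call with a number of a shift or a turn outside -1 to 1 is refused whole. A call with a gripper value outside its range is refused whole. The fingers move at their own pace and stop on an object; "squeeze" is the grip in N (left out, the last holds). Time passes only in rows, so rows that do not move let the fingers close. It gives the time, the measured TCP pose, the force, the opening and the grip force at its end, in the units of the state.
- bot.get_obs(): the state, without advancing time (a new reading comes with each control period).
- bot.camera(name): name is "scene" or "top" or "wrist"; returns a dict with "color" (384x512x3 uint8, red, green, blue), "camera_matrix" (3x3 intrinsics, pixels), "D" ([k1, k2, p1, p2, k3] as OpenCV has them; the pictures are not rectified), "R" (3x3) and "t" (3): a world point X has camera coordinates R X + t. Camera axes: x right, y down, z forward; pixel columns grow to the right and rows downward; lengths in m; the calibration is good to about 2 mm. A picture is of the moment at which its call begins. There is no depth.
- bot.job_done(): hands the job in; it is judged then, once.
Trained networks look in the newest picture that a camera, given by its name, has taken for a name from the list of things; names that differ only in an ending like _2 or _b are one class to them, and where a whole thing is asked for, a point or a joint stands for the part that bears it (a point fixed in the world has none). Each returns a list of dicts, best first, with "p" (0 to 1); they miss things now and then, are a little off and sometimes report something else, mostly with a low value. They report only what shows in the picture. A call takes as long as a camera call. They do not tell look-alikes from the thing itself.
- bot.boxes_of(camera, query): "extent" ([left, top, right, bottom] in pixels, round what is visible of it).
- bot.trace(camera, query): "region" (384x512 bool, what is visible of it) and "extent" ([left, top, right, bottom] in pixels, round what is visible of it).
- bot.landmark_of(camera, query): "pixel" ([column, row] in pixels: a listed point, or the origin of a listed thing).
The state is a dict: "time": time; "q": joint angles; "qd": joint speeds; "joint_efforts": joint torques, N m; "ee_pos": TCP position; "tcp_rot": TCP orientation; "wrist_force": force on the tool from outside, world axes, zero at the start; "torque": the same for the moment, N m; "opening": finger opening in m; "grasp_force": force on a finger pad.
Only numpy, scipy, OpenCV 4.12 (cv2) and the standard library are available. Lean on these libraries where they do the work, as an engineer would, in place of code of your own. Each camera call takes 0.05 s, during which the arm holds its last target. There are 200 camera calls.

## Task

Open the centrifuge's hood far enough that its spring keeps it fully open. Of the three closed buckets hanging in the rotor only one is loaded, which you can tell only by its weight: find it, lift it off its pins and set it down gently and upright, fully home in the pocket of the blue bench stand. The two empty buckets must finally hang on their pins in their own places; do not disturb the pink flask.

Things in the scene. Friction and masses are not known exactly. Their poses are not given: they have to be found in the camera images.
- hood (a joint): angle of the centrifuge's clear hood, rad: 0 shut, 1.6 fully open. Its spring and weight hold it shut (about 3 N to lift at the handle) up to about 0.33 rad; past that the spring swings it fully open by itself in about 2 s and keeps it there.
- hood_grip (a point): grasp point of the blue handle tab at the middle of the hood's front edge, 33 mm out from the hood's front wall; the tab is 22 mm wide (y), 24 mm tall, sticks out 52 mm and can be pinched from above across y; it may turn between the fingers. x points from handle to hinge, y along the hinge, z normal to the hood; all move with it.
- hood_hinge (a point): middle of the hood's hinge line, which runs along y at the far rim of the centrifuge (white box 280 x 320 mm, 180 mm tall, round 230 mm chamber open at the top), 180 mm above the bench. With the hood shut the grasp point is 303 mm in front of it (-x) and 22 mm above it, and moves up and back on an arc about this line.
- rotor: aluminium rotor with four places 72 mm from its axis, fixed in the chamber. Origin on its axis, 80 mm below the pins, z up. Buckets hang in three places (A at +y, B at -x, C at -y); +x is vacant. Each place has two level pins, 8 mm thick, on which the bucket's ears hang.
- bucket_a_knob (a point): centre of the red square knob (22 x 22 mm, 40 mm tall, faces along x and y) on bucket A's cap, 92 mm above the bucket's underside, z up. Grasp here. The closed steel bucket is 40 x 40 mm, 72 mm tall with its 44 x 44 mm cap, on which the knob stands.
- bucket_b_knob (a point): as bucket A's, for bucket B. All three look alike. The loaded one weighs 0.58 to 0.68 kg (about 6 N), the empty ones 0.23 kg (2.3 N) each; which is loaded changes every time and can only be felt.
- bucket_c_knob (a point): as bucket A's, for bucket C. To come off its pins a bucket must be raised straight up 16 mm or more, 100 mm to leave the chamber and 125 mm or more to pass over the other knobs, whose tops are 198 mm above the bench.
- bucket_a_foot (a point): centre of bucket A's underside, 92 mm below its knob point, same axes. Ears at the bucket's +y and -y sides reach 36 mm from its axis and down to 44 mm above the underside; their slots are 11 mm wide, 14 mm deep, open downward, over the pins.
- bucket_b_foot (a point): centre of bucket B's underside, as bucket A's
- bucket_c_foot (a point): centre of bucket C's underside, as bucket A's
- stand: blue bench stand with one square pocket, 46 x 46 mm inside, walls 6 mm thick, rim 36 mm above the bench; base plate 90 x 90 mm, 6 mm thick, fixed. Origin on the bench under the pocket's centre; x and y along the pocket's walls. A bucket fits in any of the four square ways and stands on the pocket's floor.
- stand_floor (a point): centre of the pocket's floor, 6 mm above the bench
- flask: bystander: conical flask with pink contents, 76 mm wide, 120 mm tall; origin at its underside
There are look-alikes about, which are no part of the job. What is shaped like the stand but black, brown or white is not meant.

How it is judged (in metres and radians):
On the way, in this order (a step that is already met when the one before it is completed fails the run):
1. the hood stands open by itself, past 1.4 rad, not touched by the fingers (value of joint hood above 1.4 rad and contact force between the fingers and hood below 0.1 N), for 0.2 s.
2. a bucket has been lifted up off its pins (((distance of bucket_a_foot from where it was at the start of the episode above 0.018 m and height (world z) of bucket_a_foot above 0.102 m and contact force between rotor and bucket_a below 0.1 N) or (distance of bucket_b_foot from where it was at the start of the episode above 0.018 m and height (world z) of bucket_b_foot above 0.102 m and contact force between rotor and bucket_b below 0.1 N) or (distance of bucket_c_foot from where it was at the start of the episode above 0.018 m and height (world z) of bucket_c_foot above 0.102 m and contact force between rotor and bucket_c below 0.1 N))), for 0.1 s.
At the end, for the whole second after the job is handed in: Hood open past 1.4 rad. Loaded bucket at rest in the pocket, bearing over 4 N on the stand: underside within 6 mm of the pocket floor's centre, upright within 0.12 rad. The other two hang at rest on the rotor's pins, within 8 mm of their starts, upright within 0.12 rad (value of joint hood above 1.4 rad and ((horizontal distance between bucket_a_foot and stand_floor below 0.006 m and distance between bucket_a_foot and stand_floor below 0.006 m and angle between each of bucket_a_knob, bucket_b_knob, bucket_c_knob's own z axis and vertical below 0.12 rad and contact force between stand and bucket_a above 4 N and linear speed of each of bucket_a, bucket_b, bucket_c below 0.03 m/s and distance of each of bucket_b_foot, bucket_c_foot from where it was at the start of the episode below 0.008 m and contact force between rotor and bucket_b above 1 N and contact force between rotor and bucket_c above 1 N) or (horizontal distance between bucket_b_foot and stand_floor below 0.006 m and distance between bucket_b_foot and stand_floor below 0.006 m and angle between each of bucket_b_knob, bucket_a_knob, bucket_c_knob's own z axis and vertical below 0.12 rad and contact force between stand and bucket_b above 4 N and linear speed of each of bucket_b, bucket_a, bucket_c below 0.03 m/s and distance of each of bucket_a_foot, bucket_c_foot from where it was at the start of the episode below 0.008 m and contact force between rotor and bucket_a above 1 N and contact force between rotor and bucket_c above 1 N) or (horizontal distance between bucket_c_foot and stand_floor below 0.006 m and distance between bucket_c_foot and stand_floor below 0.006 m and angle between each of bucket_c_knob, bucket_a_knob, bucket_b_knob's own z axis and vertical below 0.12 rad and contact force between stand and bucket_c above 4 N and linear speed of each of bucket_c, bucket_a, bucket_b below 0.03 m/s and distance of each of bucket_a_foot, bucket_b_foot from where it was at the start of the episode below 0.008 m and contact force between rotor and bucket_a above 1 N and contact force between rotor and bucket_b above 1 N))); the robot touches nothing.
It fails at once if a bucket is dropped or rammed into the stand (faster than 0.4 m/s in the pocket, or over 100 N) (contact force between stand and bucket_a above 100 N or (distance between bucket_a_foot and stand_floor below 0.03 m and linear speed of bucket_a above 0.4 m/s) or contact force between stand and bucket_b above 100 N or (distance between bucket_b_foot and stand_floor below 0.03 m and linear speed of bucket_b above 0.4 m/s) or contact force between stand and bucket_c above 100 N or (distance between bucket_c_foot and stand_floor below 0.03 m and linear speed of bucket_c above 0.4 m/s)).
It fails at once if the flask is moved by more than 30 mm or tipped (distance of flask from where it was at the start of the episode above 0.03 m or angle between flask's own z axis and vertical above 0.4 rad).
It also fails if it takes over 72 s, if anything falls off the work surface, if the arm or the gripper's body presses on something with over 40 N, if the wrist force passes 120 N, or if a joint passes its speed limit or range.

## Working session

There is one attempt and no reset: what is moved stays moved. The work goes in short steps, Python scripts to look and compute and a tool call to move; the robot and the scene stay as the last step left them, time stands still between calls to the robot, and variables do not carry over. Pictures are saved under pics/ and viewed, at most 10 in all, crops included, and the job is handed in when it is done.

Besides the shell and the picture viewer there is one more tool, called by a JSON object that holds its "method" and its "body", one argument or row to a line. send_rows: Moves the arm, as the interface text tells. Its arguments: {"type":"object","properties":{"moves":{"type":"array"},"squeeze":{"type":"number"}},"required":["moves"]}

```bash
mkdir -p pics
cat > h.py <<'E'
import numpy as np, cv2
from workcell import bot
def shot(n,save=None):
    c=bot.camera(n)
    if save: cv2.imwrite(f'pics/{save}.png',c['color'][:,:,::-1])
    return c
def ray(c,px):
    u=cv2.undistortPoints(np.array([[px]],float),c['camera_matrix'],c['D'])[0,0]
    R=c['R'];d=R.T@np.r_[u,1];return -R.T@c['t'],d/np.linalg.norm(d)
def atz(c,px,z):
    o,d=ray(c,px);return o+d*(z-o[2])/d[2]
def tri(l):
    A=0;b=0
    for c,px in l:
        o,d=ray(c,px);P=np.eye(3)-np.outer(d,d);A=A+P;b=b+P@o
    x=np.linalg.solve(A,b)
    return x,[round(float(np.linalg.norm((np.eye(3)-np.outer(d,d))@(x-o))),4) for o,d in [ray(*q) for q in l]]
def proj(c,X):
    return cv2.projectPoints(np.array([X],float),cv2.Rodrigues(c['R'])[0],np.array(c['t'],float),c['camera_matrix'],c['D'])[0][0,0]
E
python3 - <<'E'
from h import *
np.set_printoptions(precision=4,suppress=True)
print(bot.get_obs())
C={n:shot(n,n+'0') for n in('scene','top','wrist')}
cv2.imwrite('pics/all0.png',np.vstack([np.hstack([cv2.resize(C['scene']['color'],(400,300)),cv2.resize(C['top']['color'],(400,300))])])[:,:,::-1])
for n in C:
    print(n,'campos',-C[n]['R'].T@C[n]['t'])
    for q in('hood_grip','hood_hinge','rotor','bucket_a_knob','stand','stand_floor','flask'):
        print(' ',q,[(round(r['p'],2),np.round(r['pixel'],1).tolist()) for r in bot.landmark_of(n,q)[:4]])
E
```

```text
{'time': 0.0, 'q': array([71.2167,  5.01  , 10.034 , 95.0998, -0.0003, 90.001 ]), 'qd': array([-0.0515, -0.0022, -0.0318, -0.0831,  0.0033,  0.0216]), 'joint_efforts': array([ -0.0002, -52.0389,  46.4805,   0.0164,   0.    ,   0.    ]), 'ee_pos': array([0.177 , 0.5205, 0.2306]), 'tcp_rot': array([-179.9242,    0.0003,  161.2157]), 'wrist_force': array([-0.1675,  0.2595, -0.0194]), 'torque': array([-0.0419,  0.011 ,  0.0237]), 'grasp_force': 0.0, 'opening': 0.08533627493684864}
scene campos [ 0.7536 -0.3147  1.1359]
  hood_grip [(0.57, [295.4, 122.0])]
  hood_hinge [(0.68, [367.3, 218.9])]
  rotor [(0.29, [368.2, 218.9])]
  bucket_a_knob []
  stand [(0.86, [134.0, 183.4]), (0.79, [261.2, 284.1]), (0.71, [235.7, 161.7]), (0.68, [204.3, 263.1])]
  stand_floor [(0.87, [260.7, 283.2]), (0.75, [203.6, 258.0]), (0.72, [232.8, 159.8]), (0.67, [133.7, 182.7])]
  flask [(0.73, [157.4, 275.0]), (0.66, [205.7, 263.5])]
top campos [ 0.4068 -0.1005  1.1167]
  hood_grip [(0.6, [173.5, 201.2])]
  hood_hinge []
  rotor []
  bucket_a_knob []
  stand [(0.98, [294.8, 126.2]), (0.79, [318.9, 173.1]), (0.69, [237.9, 236.0]), (0.56, [324.7, 278.3])]
  stand_floor [(0.79, [319.7, 173.9]), (0.7, [294.3, 123.9]), (0.67, [233.7, 230.0]), (0.56, [327.2, 275.6])]
  flask [(0.86, [362.7, 190.6])]
wrist campos [0.1013 0.5475 0.3722]
  hood_grip []
  hood_hinge []
  rotor []
  bucket_a_knob []
  stand []
  stand_floor []
  flask []
```

View pics/scene0.png

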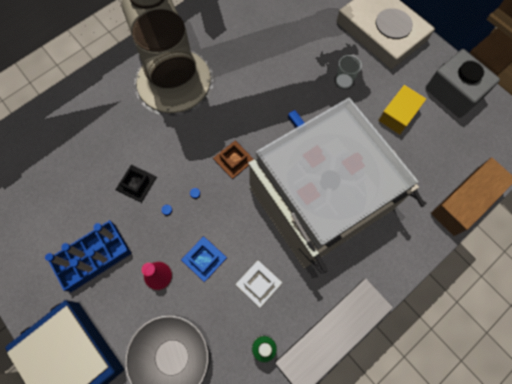

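View pics/top0.png

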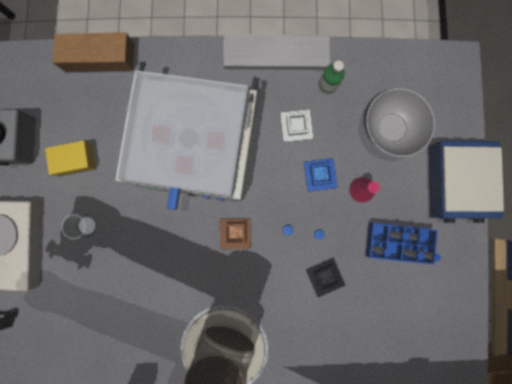

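The scene picture shows the hood's blue handle at (295,118), red knobs under it at (315,155), (354,163) and (308,192), the blue stand at (205,258) and the flask at (157,275). In the top picture, the handle is at (173,198), the knobs at (161,134), (184,164) and (215,141), the stand at (320,174) and the flask at (363,190).

```bash
cat >> h.py <<'E'
def blob(c,px,hue,r=22,smin=60,vmin=50,tol=15):
    h=cv2.cvtColor(c['color'],cv2.COLOR_RGB2HSV).astype(int)
    m=(abs((h[...,0]-hue+90)%180-90)<tol)&(h[...,1]>smin)&(h[...,2]>vmin)
    w=np.zeros(m.shape,bool);x,y=map(int,px);w[max(0,y-r):y+r,max(0,x-r):x+r]=1
    n,l,s,ce=cv2.connectedComponentsWithStats((m&w).astype(np.uint8))
    if n<2: return None
    i=1+np.argmax(s[1:,4]);return ce[i],s[i].tolist(),l==i
E
python3 - <<'E'
from h import *
np.set_printoptions(precision=4,suppress=True)
S,T=shot('scene'),shot('top')
P={}
for k,a,b,hue,sm in [('handle',(295,118),(173,198),108,90),('kA',(315,155),(161,134),0,25),('kB',(308,192),(215,141),0,25),('kC',(354,163),(184,164),0,25),('stand',(205,258),(320,174),105,90),('flask',(157,275),(365,188),170,90)]:
  for pair in ([(a,b)] if k[0]!='k' else [(a,q) for q in((161,134),(184,164),(215,141))]):
    x,y=blob(S,pair[0],hue,r=13 if k[0]=='k' else 22,smin=sm),blob(T,pair[1],hue,r=13 if k[0]=='k' else 22,smin=sm)
    if x is None or y is None: print(k,'none');continue
    X,e=tri([(S,x[0]),(T,y[0])]); print(k,pair,x[0],x[1],y[0],y[1],X,e)
y=blob(T,(173,198),108,smin=90); print('handle rect',cv2.minAreaRect(np.argwhere(y[2])[:,::-1].astype(np.float32)))
for c,n,q in((S,'scene',(205,258)),(T,'top',(320,174))):
    for l in bot.trace(n,'stand'):
        ys,xs=np.nonzero(l['region'])
        if abs(xs.mean()-q[0])+abs(ys.mean()-q[1])<25: print(n,'stand',l['p'],xs.mean(),ys.mean(),cv2.minAreaRect(np.c_[xs,ys].astype(np.float32)))
    for l in bot.boxes_of(n,'hood'): print(n,'hood',l)
    for l in bot.boxes_of(n,'bucket_a')[:4]: print(n,'bucket',l)
for c in 'TS':
    im=eval(c)['color'];crop=im[50:220,100:340] if c=='T' else im[90:270,180:430]
    cv2.imwrite(f'pics/crop{c}.png',cv2.resize(crop,None,fx=3,fy=3,interpolation=cv2.INTER_CUBIC)[:,:,::-1])
E
```

```text
handle ((295, 118), (173, 198)) [295.4568 117.7222] [288, 110, 16, 17, 162] [172.5876 198.1031] [167, 188, 12, 21, 194] [0.4353 0.1052 0.2228] [0.0013, 0.0013]
kA none
kA none
kA none
kB none
kB none
kB none
kC none
kC none
kC none
stand ((205, 258), (320, 174)) [203.6137 258.4482] [183, 237, 44, 43, 1082] [320.1332 174.4739] [304, 158, 33, 34, 901] [ 0.5164 -0.2828  0.0014] [0.0006, 0.0006]
flask ((157, 275), (365, 188)) [156.3799 274.6958] [141, 262, 31, 28, 687] [363.3836 189.1415] [350, 178, 30, 24, 537] [ 0.4723 -0.4074  0.0196] [0.0004, 0.0004]
handle rect ((172.63873291015625, 198.0982666015625), (9.351518630981445, 20.9838924407959), 8.746162414550781)
scene stand 0.63 203.6313320825516 258.53095684803003 ((203.87356567382812, 258.5924377441406), (32.557640075683594, 33.60194396972656), 42.51044845581055)
scene hood {'extent': [255.0, 95.1, 419.8, 247.1], 'p': 0.7}Traceback (most recent call last):
  File "<stdin>", line 16, in <module>
ValueError: it knows: bucket_a_foot, bucket_a_knob, bucket_b_foot, bucket_b_knob, bucket_c_foot, bucket_c_knob, flask, hood, hood_grip, hood_hinge, rotor, stand, stand_floor
```

Run:
```python
from h import *
np.set_printoptions(precision=4,suppress=True)
S,T=shot('scene'),shot('top')
for c,px in((T,(173,198)),(S,(295,118))):
    m=blob(c,px,108,smin=90)[2]; p=np.argwhere(m)[:,::-1].astype(float)
    W=np.array([atz(c,q,.212)[:2] for q in p]);u,s,v=np.linalg.svd(W-W.mean(0))
    print('handle',W.mean(0),'ax',v[0],np.degrees(np.arctan2(*v[0][::-1])),np.ptp((W-W.mean(0))@v.T,axis=0))
for c,n in((T,'top'),(S,'scene')):
    b=blob(c,(320,174) if n=='top' else (205,258),105,r=26,smin=90)
    print('stand blob base',atz(c,b[0],.006),atz(c,b[0],.02), cv2.minAreaRect(np.array([atz(c,q,.006)[:2]*1000 for q in np.argwhere(b[2])[:,::-1]],np.float32)))
    for q in ('stand_floor','stand'):
        for l in bot.landmark_of(n,q): print(n,q,l['p'],l['pixel'],atz(c,l['pixel'],.006 if q!='stand' else 0))
    im=c['color'];crop=im[50:220,100:340] if n=='top' else im[90:270,180:430]
    cv2.imwrite(f'pics/crop_{n}.png',cv2.resize(crop,None,fx=3,fy=3,interpolation=cv2.INTER_CUBIC)[:,:,::-1])
```

```text
handle [0.4364 0.1089] ax [-0.9878  0.1554] 171.058289518929 [0.0509 0.0232]
handle [0.4312 0.1091] ax [ 0.9811 -0.1933] -11.143327345770626 [0.0468 0.0267]
stand blob base [ 0.5163 -0.2816  0.006 ] [ 0.5149 -0.2794  0.02  ] ((516.5181884765625, -281.74468994140625), (89.85894012451172, 89.71053314208984), 7.457553386688232)
top stand_floor 0.94 [322.1, 175.5] [ 0.5132 -0.2874  0.006 ]
top stand_floor 0.72 [328.2, 274.0] [ 0.2229 -0.305   0.006 ]
top stand_floor 0.55 [237.4, 231.6] [ 0.3457 -0.0372  0.006 ]
top stand 0.97 [297.0, 123.7] [ 0.6703 -0.2135  0.    ]
top stand 0.94 [327.1, 278.4] [ 0.2089 -0.3028  0.    ]
top stand 0.67 [317.5, 173.6] [ 0.5194 -0.2746  0.    ]
top stand 0.57 [235.3, 235.0] [ 0.3353 -0.0307  0.    ]
stand blob base [ 0.5171 -0.284   0.006 ] [ 0.5201 -0.2843  0.02  ] ((516.4356689453125, -283.5980224609375), (90.87073516845703, 90.56620025634766), 7.710655689239502)
scene stand_floor 0.9 [201.2, 259.3] [ 0.5145 -0.29    0.006 ]
scene stand_floor 0.65 [255.2, 283.6] [ 0.66  -0.22   0.006]
scene stand_floor 0.57 [134.4, 183.3] [ 0.2122 -0.3018  0.006 ]
scene stand 0.83 [136.5, 183.3] [ 0.2134 -0.297   0.    ]
scene stand 0.8 [260.7, 282.8] [ 0.6675 -0.2068  0.    ]
scene stand 0.63 [204.3, 261.4] [ 0.5233 -0.2869  0.    ]
scene stand 0.6 [234.1, 159.8] [ 0.3427 -0.0303  0.    ]
```

View pics/crop_top.png

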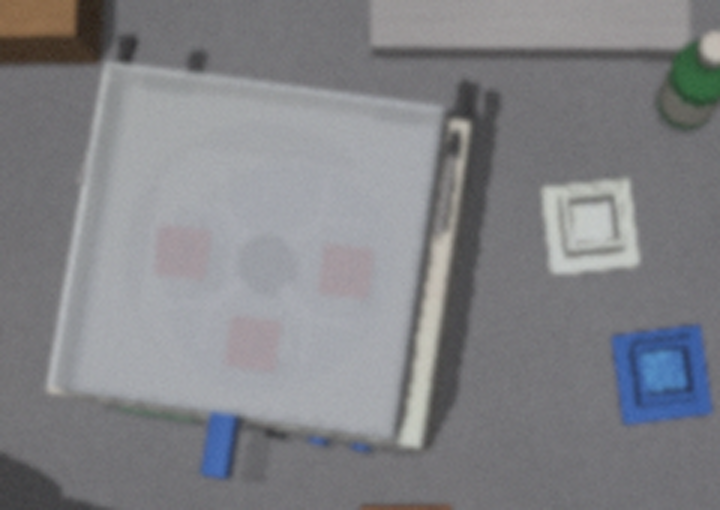

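The crop shows the blue handle tab at crop (218,445), the hood turned about -9° and the knobs seen through the clear hood. The blue stand is at (662,375), apart from the white look-alike at (590,225). I'm moving above the handle.

{"method": "send_rows", "body": {
  "moves": [0.56,-0.91,0.2,0,0,0.063,-1,0.56,-0.91,0.2,0,0,0.063,-1,0.56,-0.91,0.2,0,0,0.063,-1,0.56,-0.91,0.2,0,0,0.063,-1,0.56,-0.91,0.2,0,0,0.063,-1,0.56,-0.91,0.2,0,0,0.063,-1,0.56,-0.91,0.2,0,0,0.063,-1,0.56,-0.91,0.2,0,0,0.063,-1]
}}

```text
time: 2.7
ee_pos: [0.2894, 0.3379, 0.2715]
tcp_rot: [180.0, 0.0, 165.6]
wrist_force: [0.3, 0.5, -0.6]
opening: 0.0854
grasp_force: 0.0
```

{"method": "send_rows", "body": {
  "moves": [0.56,-0.91,0,0,0,0.063,-1,0.56,-0.91,0,0,0,0.063,-1,0.56,-0.91,0,0,0,0.063,-1,0.56,-0.91,0,0,0,0.063,-1,0.56,-0.91,0,0,0,0.063,-1,0.56,-0.91,0,0,0,0.063,-1,0.56,-0.91,0,0,0,0.063,-1,0.56,-0.91,0,0,0,0.063,-1]
}}

```text
time: 3.7
ee_pos: [0.4015, 0.1559, 0.2714]
tcp_rot: [180.0, 0.0, 169.9]
wrist_force: [0.8, 0.2, 0.5]
opening: 0.0855
grasp_force: 0.0
```

{"method": "send_rows", "body": {
  "moves": [0.5,-0.91,0,0,0,0.063,-1,0.5,-0.91,0,0,0,0.063,-1,0,0,0,0,0,0,-1,0,0,0,0,0,0,-1]
}}

```text
time: 4.2
ee_pos: [0.4259, 0.1115, 0.2713]
tcp_rot: [180.0, -0.0, 170.9]
wrist_force: [0.6, -0.0, 0.8]
opening: 0.0855
grasp_force: 0.0
```

Run:
```python
from h import *
np.set_printoptions(precision=4,suppress=True)
o=bot.get_obs();print(o['time'],o['ee_pos'],o['tcp_rot'],o['wrist_force'])
W=shot('wrist','wrist1');print('campos',-W['R'].T@W['t'])
for l in bot.landmark_of('wrist','hood_grip'): print(l['p'],l['pixel'],atz(W,l['pixel'],.202))
b=blob(W,(256,192),108,r=250,smin=90)
if b:
    print(b[:2]);X=np.array([atz(W,q,.214)[:2] for q in np.argwhere(b[2])[:,::-1]]);print(X.mean(0),cv2.minAreaRect((X*1000).astype(np.float32)))
```

```text
4.2 [0.4259 0.1115 0.2713] [179.988   -0.0082 170.9374] [ 0.624  -0.0465  0.8186]
campos [0.3468 0.1251 0.4129]
0.69 [253.2, 215.5] [0.4321 0.1081 0.202 ]
(array([ 26.5583, 253.1878]), [6, 221, 54, 63, 2300])
[ 0.4305 -0.0669] ((429.1199645996094, -72.14706420898438), (43.6734619140625, 45.31327819824219), 7.212620735168457)
```

View pics/wrist1.png

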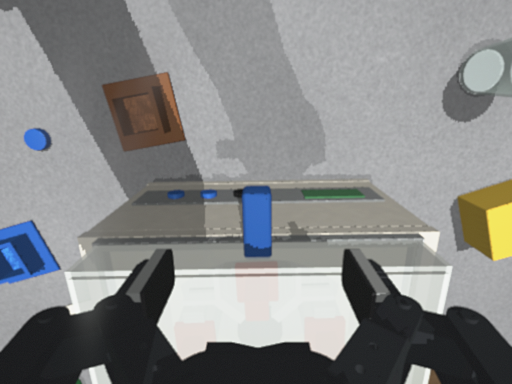

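The wrist picture shows the tab at (257,220), centred between the fingers and aligned with them. I'm descending and pinching it.

{"method": "send_rows", "body": {
  "moves": [0.16,-0.12,-0.88,0,0,0,-1,0,0,-0.88,0,0,0,-1,0,0,-0.88,0,0,0,-1,0,0,-0.88,0,0,0,-1,0,0,0,0,0,0,1,0,0,0,0,0,0,1,0,0,0,0,0,0,1,0,0,0,0,0,0,1],
  "squeeze": 35
}}

```text
time: 5.3
ee_pos: [0.4307, 0.1099, 0.1845]
tcp_rot: [179.7, 0.1, 171.0]
wrist_force: [1.2, 12.3, 3.6]
opening: 0.0215
grasp_force: 36.9
```

{"method": "send_rows", "body": {
  "moves": [0.1,-0.016,0.9,0,0,0,1,0.17,-0.026,0.9,0,0,0,1,0.23,-0.036,0.88,0,0,0,1,0.3,-0.047,0.86,0,0,0,1,0.36,-0.056,0.84,0,0,0,1,0.43,-0.067,0.8,0,0,0,1]
}}

```text
time: 6.05
ee_pos: [0.4703, 0.1042, 0.3136]
tcp_rot: [179.7, -0.0, 171.1]
wrist_force: [4.7, 14.5, -3.5]
opening: 0.0213
grasp_force: 35.1
```

{"method": "send_rows", "body": {
  "moves": [0,0,0,0,0,0,-1,-0.8,0.13,0,0,0,0,-1,-1,0.16,0,0,0,0,-1,-1,0.16,0,0,0,0,-1,-1,0.16,0,0,0,0,-1,0,0,0,0,0,0,-1,0,0,0,0,0,0,-1,0,0,0,0,0,0,-1]
}}

```text
time: 7.05
ee_pos: [0.3753, 0.1171, 0.3125]
tcp_rot: [-180.0, -0.0, 170.9]
wrist_force: [0.8, 0.6, 0.2]
opening: 0.0852
grasp_force: 0.0
```

{"method": "send_rows", "body": {
  "moves": [0,0,0,0,0,0,-1,0,0,0,0,0,0,-1,0,0,0,0,0,0,-1,0,0,0,0,0,0,-1,0,0,0,0,0,0,-1,0,0,0,0,0,0,-1,0,0,0,0,0,0,-1,0,0,0,0,0,0,-1]
}}

```text
time: 8.05
ee_pos: [0.3748, 0.1172, 0.3128]
tcp_rot: [-180.0, -0.0, 171.0]
wrist_force: [0.6, 0.5, 0.9]
opening: 0.0857
grasp_force: 0.0
```

Run:
```python
from h import *
np.set_printoptions(precision=4,suppress=True)
o=bot.get_obs();print(o['time'],o['ee_pos'],o['wrist_force'])
C={n:shot(n,n+'2') for n in('scene','top','wrist')}
cv2.imwrite('pics/all2.png',np.vstack([np.hstack([C['scene']['color'][90:290,150:450],C['top']['color'][30:230,80:380]]),np.hstack([C['wrist']['color'][184:,:],np.zeros((200,88,3),np.uint8)])])[:,:,::-1])
for n in C:
  for l in bot.landmark_of(n,'bucket_a_knob'): print(n,l['p'],l['pixel'],atz(C[n],l['pixel'],.178))
```

```text
8.05 [0.3748 0.1172 0.3128] [0.5787 0.5234 0.9213]
scene 0.75 [356.5, 159.6] [0.6077 0.1607 0.178 ]
top 0.6 [158.8, 132.8] [0.6035 0.156  0.178 ]
wrist 0.6 [321.1, 357.4] [0.6047 0.1601 0.178 ]
wrist 0.56 [48.1, 266.5] [ 0.431  -0.1198  0.178 ]
```

View pics/all2.png

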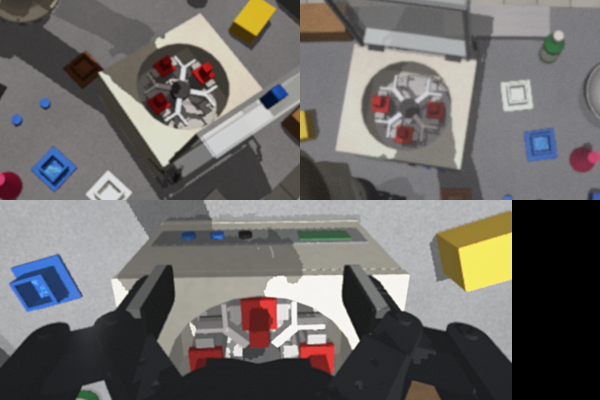

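The hood stands fully open. The three red knobs are in the chamber: in the collage's top part at (380,104), (402,133) and (438,100). I'm fitting the rotor pose to the red masks in all three views.

```bash
cat > fit.py <<'E'
from h import *
from scipy.optimize import minimize
def box(h,z0,z1): return np.array([[a,b,z] for a in(-h,h) for b in(-h,h) for z in(z0,z1)])
PARTS=[box(.022,-.032,-.02),box(.011,-.02,.02)]
def redmask(c):
    h=cv2.cvtColor(c['color'],cv2.COLOR_RGB2HSV).astype(int)
    return ((np.abs((h[...,0]+90)%180-90)<9)&(h[...,1]>140)&(h[...,2]>60))
def places(p):
    x,y,z,w=p;R=np.array([[np.cos(w),-np.sin(w),0],[np.sin(w),np.cos(w),0],[0,0,1]])
    return {k:(R@np.r_[d,0]+[x,y,z],R) for k,d in dict(A=(0,.072),B=(-.072,0),C=(0,-.072)).items()}
def render(c,bl,s=4):
    m=np.zeros((384,512),np.uint8)
    for X,R in bl:
        for P in PARTS:
            q=cv2.projectPoints((P@R.T+X),cv2.Rodrigues(c['R'])[0],np.array(c['t'],float),c['camera_matrix'],c['D'])[0][:,0]
            cv2.fillConvexPoly(m,np.round(cv2.convexHull(q.astype(np.float32))*16).astype(np.int32),255,cv2.LINE_AA,4)
    return m/255.
E
python3 - <<'E'
from fit import *
np.set_printoptions(precision=4,suppress=True)
C={n:shot(n) for n in('scene','top')}
M={}
g=places((.594,.089,.178,-.155))
for n,c in C.items():
    roi=cv2.dilate((render(c,g.values())>0).astype(np.uint8),np.ones((17,17)))>0
    M[n]=redmask(c)&roi; print(n,M[n].sum(),render(c,g.values()).sum())
    nn,l,s,ce=cv2.connectedComponentsWithStats(M[n].astype(np.uint8));print([(ce[i],s[i,4]) for i in range(1,nn) if s[i,4]>30])
def cost(p,names):return sum(cv2.GaussianBlur(abs(render(C[n],places(p).values())-M[n]),(0,0),1).sum() for n in names)
for names in(('scene','top'),('top',),('scene',)):
    r=minimize(cost,(.594,.089,.178,-.155),(names,),method='Nelder-Mead',options=dict(initial_simplex=np.array([.594,.089,.178,-.155])+np.vstack([np.zeros(4),np.diag([.01,.01,.01,.05])]),xatol=1e-4,fatol=.5))
    print(names,r.x,r.fun)
    if len(names)==2:
        for k,v in places(r.x).items(): print(k,v[0])
        d=[np.dstack([C[n]['color'],])[80:200,100:250] for n in C]
E
```

```text
scene 758 1157.592156862745
[(array([314.0925, 156.1278]), np.int32(227)), (array([353.6357, 162.6   ]), np.int32(280)), (array([308.5219, 192.8964]), np.int32(251))]
top 256 1079.956862745098
[(array([159.7026, 134.1436]), np.int32(195)), (array([179.0857, 169.1143]), np.int32(35))]
('scene', 'top') [ 0.597   0.0918  0.1694 -0.0961] 1190.0901960784313
A [0.6039 0.1635 0.1694]
B [0.5253 0.0987 0.1694]
C [0.59   0.0202 0.1694]
('top',) [  31.5133   41.4378 -164.473     4.5609] 253.1803921568628
('scene',) [ 0.5912  0.1007  0.1464 -0.1196] 350.5254901960784
```

Run:
```python
import cv2,numpy as np
T=cv2.imread('pics/top2.png');S=cv2.imread('pics/scene2.png')
for im,pts in((T,((160,134),(182,164),(215,133))),(S,((314,156),(353,162),(308,192)))):
    h=cv2.cvtColor(im,cv2.COLOR_BGR2HSV)
    for x,y in pts: print([h[y+d,x].tolist() for d in(-8,-4,0,4,8)])
f=lambda im,x,y:cv2.resize(im[y:y+90,x:x+90],(400,400),interpolation=cv2.INTER_CUBIC)
cv2.imwrite('pics/z2.png',np.hstack([f(T,145,95),f(S,285,130)]))
```

```text
[[0, 91, 132], [0, 161, 135], [1, 137, 108], [1, 160, 151], [0, 70, 161]]
[[0, 97, 103], [2, 137, 108], [1, 142, 108], [2, 136, 109], [179, 127, 114]]
[[108, 7, 177], [173, 6, 170], [1, 120, 108], [1, 135, 108], [2, 129, 87]]
[[1, 220, 87], [0, 227, 81], [1, 239, 47], [0, 227, 63], [1, 232, 88]]
[[1, 207, 153], [0, 223, 135], [1, 238, 46], [1, 234, 49], [1, 230, 103]]
[[1, 188, 84], [1, 226, 89], [1, 229, 58], [179, 235, 51], [0, 224, 90]]
```

View pics/z2.png

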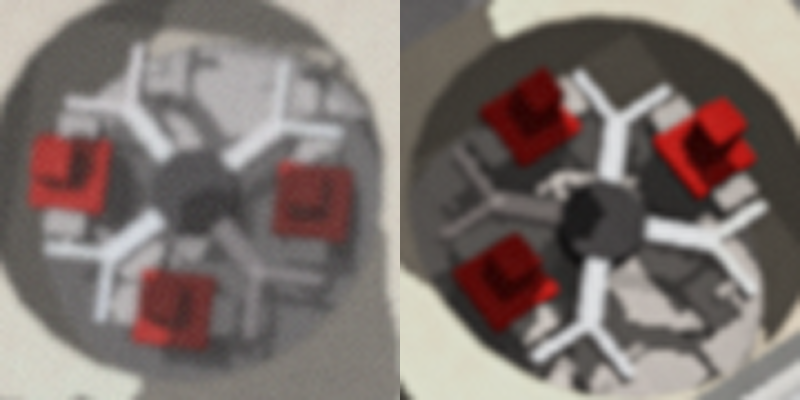

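The red areas are both cap and knob, and dim in places, so I'm loosening the thresholds.

```bash
sed -i 's/(h\[...,1\]>140)&(h\[...,2\]>60)/(h[...,1]>95)\&(h[...,2]>35)/' fit.py
cat > run.py <<'E'
from fit import *
import sys
np.set_printoptions(precision=4,suppress=True)
C={n:shot(n) for n in('scene','top')}
M={}
g=(.594,.089,.178,-.155)
for n,c in C.items():
    roi=cv2.dilate((render(c,places(g).values())>0).astype(np.uint8),np.ones((17,17)))>0
    M[n]=cv2.morphologyEx((redmask(c)&roi).astype(np.uint8),cv2.MORPH_CLOSE,np.ones((5,5))); print(n,M[n].sum(),render(c,places(g).values()).sum())
def cost(p,names):return sum((cv2.GaussianBlur(render(C[n],places(p).values())-M[n],(0,0),1)**2).sum() for n in names)
for names in(('scene','top'),('top',),('scene',)):
    r=minimize(cost,g,(names,),method='Nelder-Mead',options=dict(initial_simplex=np.array(g)+np.vstack([np.zeros(4),np.diag([.01,.01,.01,.05])]),xatol=1e-4,fatol=.05,maxiter=300))
    print(names,r.x,np.degrees(r.x[3]),r.fun)
    if len(names)==2:
        for k,v in places(r.x).items(): print(k,v[0])
E
python3 run.py
```

```text
scene 995 1157.592156862745
top 796 1079.956862745098
('scene', 'top') [ 0.5971  0.0875  0.1767 -0.1117] -6.401193874463974 147.6244122033117
A [0.6052 0.159  0.1767]
B [0.5256 0.0955 0.1767]
C [0.5891 0.0159 0.1767]
('top',) [ 0.6015  0.0918  0.155  -0.1137] -6.515432243940256 91.2620074849824
('scene',) [ 0.5965  0.0883  0.1748 -0.1113] -6.377299402606511 40.08237205553711
```

Rotor at (0.597, 0.0875), yaw -6.4°, with a measured knob height of 0.177 that matches the text. I'm going over B first.

{"method": "send_rows", "body": {
  "moves": [0.86,-0.124,-0.3,0,0,0.043,-1,0.86,-0.124,-0.3,0,0,0.043,-1,0.86,-0.124,-0.3,0,0,0.043,-1,0.86,-0.124,-0.3,0,0,0.043,-1,0.86,-0.124,-0.3,0,0,0.043,-1,0.86,-0.124,-0.3,0,0,0.043,-1,0.86,-0.124,-0.3,0,0,0.043,-1,0,0,0,0,0,0,-1]
}}

```text
time: 9.55
ee_pos: [0.5258, 0.0953, 0.2589]
tcp_rot: [-180.0, -0.1, 173.5]
wrist_force: [-0.4, 0.2, -0.5]
opening: 0.0854
grasp_force: 0.0
```

Run:
```python
from fit import *
np.set_printoptions(precision=4,suppress=True)
o=bot.get_obs();print(o['time'],o['ee_pos'],o['tcp_rot'],o['wrist_force'])
W=shot('wrist','wrist3')
p=(.5971,.0875,.177,-.1117)
for l in bot.landmark_of('wrist','bucket_b_knob'): print(l['p'],l['pixel'],atz(W,l['pixel'],.178))
im=W['color'].copy()
for k,(X,R) in places(p).items():
    for P in PARTS:
        q=cv2.projectPoints(P@R.T+X,cv2.Rodrigues(W['R'])[0],np.array(W['t'],float),W['camera_matrix'],W['D'])[0]
        cv2.polylines(im,[np.round(cv2.convexHull(q.astype(np.float32))).astype(np.int32)],True,(0,255,0))
cv2.imwrite('pics/wrist3o.png',im[:,:,::-1])
```

```text
9.55 [0.5258 0.0953 0.2589] [-179.9621   -0.1266  173.5162] [-0.4112  0.1622 -0.5387]
0.63 [253.8, 202.7] [0.5257 0.0932 0.178 ]
```

View pics/wrist3o.png

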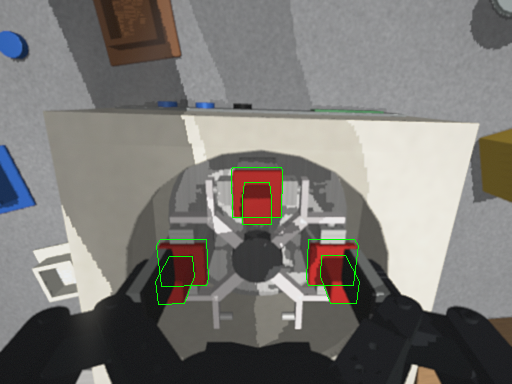

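The outlines drawn from the model match the red knobs and caps within about a pixel; B is at (257,203). I'm descending and gripping, then reading the force.

{"method": "send_rows", "body": {
  "moves": [0,0,-0.94,0,0,0,-1,0,0,-0.94,0,0,0,-1,0,0,-0.94,0,0,0,-1,0,0,-0.94,0,0,0,-1,0,0,0,0,0,0,1,0,0,0,0,0,0,1,0,0,0,0,0,0,1,0,0,0,0,0,0,1],
  "squeeze": 50
}}

```text
time: 10.65
ee_pos: [0.5258, 0.0957, 0.1675]
tcp_rot: [180.0, 0.1, 173.5]
wrist_force: [-0.0, 0.1, 4.7]
opening: 0.0216
grasp_force: 50.6
```

{"method": "send_rows", "body": {
  "moves": [0,0,0.16,0,0,0,1,0,0,0.16,0,0,0,1,0,0,0,0,0,0,1,0,0,0,0,0,0,1,0,0,0,0,0,0,1]
}}

```text
time: 11.28
ee_pos: [0.5252, 0.0955, 0.1741]
tcp_rot: [-180.0, -0.0, 173.6]
wrist_force: [0.8, 0.3, -1.4]
opening: 0.0215
grasp_force: 49.8
```

{"method": "send_rows", "body": {
  "moves": [0,0,0,0,0,0,1]
}}

```text
time: 11.4
ee_pos: [0.5253, 0.0956, 0.1742]
tcp_rot: [-180.0, -0.0, 173.6]
wrist_force: [-0.3, -0.1, -2.3]
opening: 0.0214
grasp_force: 49.8
```

About -2 N, so B is empty. I'm lowering it, releasing, and moving to A with a quarter turn so that the fingers close tangentially.

{"method": "send_rows", "body": {
  "moves": [0,0,-0.16,0,0,0,1,0,0,-0.16,0,0,0,1,0,0,0,0,0,0,1,0,0,0,0,0,0,-1,0,0,0,0,0,0,-1,0,0,0,0,0,0,-1,0,0,0.9,0,0,0,-1,0,0,0.9,0,0,0,-1]
}}

```text
time: 12.4
ee_pos: [0.5251, 0.0955, 0.2115]
tcp_rot: [-180.0, -0.0, 173.5]
wrist_force: [-0.3, -0.7, -0.9]
opening: 0.0853
grasp_force: 0.0
```

{"method": "send_rows", "body": {
  "moves": [0,0,0.9,0,0,-0.5,-1,0.3,0.24,0.9,0,0,-0.95,-1,0.3,0.24,0.1,0,0,-0.95,-1,0.3,0.24,0,0,0,-0.95,-1,0.3,0.24,0,0,0,-0.95,-1,0.3,0.24,0,0,0,-0.95,-1,0.3,0.24,0,0,0,-0.95,-1,0.3,0.24,0,0,0,-0.95,-1]
}}

```text
time: 13.4
ee_pos: [0.5781, 0.1378, 0.2586]
tcp_rot: [-180.0, -0.0, 111.8]
wrist_force: [-0.1, -0.5, 0.1]
opening: 0.0852
grasp_force: 0.0
```

{"method": "send_rows", "body": {
  "moves": [0.3,0.24,0,0,0,-0.95,-1,0.3,0.24,0,0,0,-0.95,-1,0.3,0.24,0,0,0,-0.95,-1,0.2,0.16,0,0,0,-0.46,-1,0,0,0,0,0,0,-1]
}}

```text
time: 14.02
ee_pos: [0.6055, 0.1598, 0.2582]
tcp_rot: [-180.0, 0.0, 83.7]
wrist_force: [-0.9, 0.1, 0.2]
opening: 0.0852
grasp_force: 0.0
```

{"method": "send_rows", "body": {
  "moves": [0,0,-0.93,0,0,0,-1,0,0,-0.93,0,0,0,-1,0,0,-0.93,0,0,0,-1,0,0,-0.93,0,0,0,-1,0,0,0,0,0,0,1,0,0,0,0,0,0,1,0,0,0,0,0,0,1,0,0,0,0,0,0,1]
}}

```text
time: 15.02
ee_pos: [0.6058, 0.1597, 0.1671]
tcp_rot: [179.9, -0.0, 83.7]
wrist_force: [0.9, 0.3, 3.6]
opening: 0.0212
grasp_force: 51.8
```

{"method": "send_rows", "body": {
  "moves": [0,0,0.16,0,0,0,1,0,0,0.16,0,0,0,1,0,0,0,0,0,0,1,0,0,0,0,0,0,1,0,0,0,0,0,0,1]
}}

```text
time: 15.65
ee_pos: [0.6052, 0.1595, 0.1735]
tcp_rot: [-180.0, 0.0, 83.7]
wrist_force: [0.3, 0.7, -7.1]
opening: 0.0212
grasp_force: 50.4
```

{"method": "send_rows", "body": {
  "moves": [0,0,0,0,0,0,1]
}}

```text
time: 15.78
ee_pos: [0.6053, 0.1595, 0.1736]
tcp_rot: [-180.0, 0.0, 83.7]
wrist_force: [0.1, -0.2, -6.2]
opening: 0.0211
grasp_force: 50.4
```

-6.5 N, so A is the loaded one. I'm lifting it straight up out of the chamber.

{"method": "send_rows", "body": {
  "moves": [0,0,0.5,0,0,0,1,0,0,0.8,0,0,0,1,0,0,0.9,0,0,0,1,0,0,0.9,0,0,0,1,0,0,0.9,0,0,0,1,0,0,0.9,0,0,0,1,0,0,0.7,0,0,0,1,0,0,0,0,0,0,1],
  "squeeze": 70
}}

```text
time: 16.77
ee_pos: [0.6057, 0.1597, 0.316]
tcp_rot: [179.8, -0.1, 83.7]
wrist_force: [-0.6, 0.3, -6.3]
opening: 0.0211
grasp_force: 72.3
```

{"method": "send_rows", "body": {
  "moves": [-0.1,-0.5,0,0,0,0.05,1,-0.2,-0.98,0,0,0,0.09,1,-0.2,-0.98,0,0,0,0.09,1,-0.2,-0.98,0,0,0,0.09,1,-0.2,-0.98,0,0,0,0.09,1,-0.2,-0.98,0,0,0,0.09,1,-0.2,-0.98,0,0,0,0.09,1,-0.2,-0.98,0,0,0,0.09,1]
}}

```text
time: 17.77
ee_pos: [0.5669, -0.026, 0.313]
tcp_rot: [-179.9, 0.0, 89.5]
wrist_force: [-0.8, -0.3, -6.6]
opening: 0.0209
grasp_force: 72.2
```

{"method": "send_rows", "body": {
  "moves": [-0.2,-0.98,0,0,0,0.09,1,-0.2,-0.98,0,0,0,0.09,1,-0.2,-0.98,0,0,0,0.09,1,-0.2,-0.98,0,0,0,0.09,1,-0.2,-0.98,0,0,0,0.09,1,-0.2,-0.98,-0.3,0,0,0.09,1,-0.2,-0.98,-0.5,0,0,0.09,1,-0.2,-0.98,-0.8,0,0,0.09,1]
}}

```text
time: 18.77
ee_pos: [0.5268, -0.2217, 0.273]
tcp_rot: [-180.0, 0.0, 95.7]
wrist_force: [-0.0, -0.3, -7.0]
opening: 0.0206
grasp_force: 72.3
```

{"method": "send_rows", "body": {
  "moves": [-0.2,-0.98,-0.9,0,0,0.09,1,-0.2,-0.98,-0.9,0,0,0.09,1,-0.1,-0.5,-0.8,0,0,0.05,1,0,0,-0.5,0,0,0,1,0,0,0,0,0,0,1,0,0,0,0,0,0,1]
}}

```text
time: 19.52
ee_pos: [0.5155, -0.2815, 0.1972]
tcp_rot: [179.9, 0.0, 97.7]
wrist_force: [0.6, 0.5, -5.5]
opening: 0.0211
grasp_force: 72.0
```

The bucket is over the stand with its underside at about 0.115. I'm checking it from the fixed cameras.

Run:
```python
from fit import *
np.set_printoptions(precision=4,suppress=True)
o=bot.get_obs();tp=o['ee_pos'];print(o['time'],tp,o['tcp_rot'])
C={n:shot(n,n+'4') for n in('scene','top','wrist')}
w=np.radians(7.6);R=np.array([[np.cos(w),-np.sin(w),0],[np.sin(w),np.cos(w),0],[0,0,1]])
X0=tp+[0,0,.011];M={}
for n in('scene','top'):
    c=C[n];roi=cv2.dilate((render(c,[(X0,R)])>0).astype(np.uint8),np.ones((13,13)))>0
    M[n]=cv2.morphologyEx((redmask(c)&roi).astype(np.uint8),cv2.MORPH_CLOSE,np.ones((3,3)));print(n,M[n].sum(),render(c,[(X0,R)]).sum())
def cost(x):return sum((cv2.GaussianBlur(render(C[n],[(x,R)])-M[n],(0,0),1)**2).sum() for n in M)
r=minimize(cost,X0,method='Nelder-Mead',options=dict(initial_simplex=X0+np.vstack([np.zeros(3),np.eye(3)*.006])));print('knob',r.x,r.fun,cost(X0))
f=lambda im,x,y,s=110:cv2.resize(im[y:y+s,x:x+s],(400,400),interpolation=cv2.INTER_CUBIC)
cv2.imwrite('pics/z4.png',np.hstack([f(C['scene']['color'],150,205),f(C['top']['color'],265,125)])[:,:,::-1])
```

```text
19.525 [ 0.5155 -0.2815  0.1972] [179.9496   0.032   97.6979]
scene 79 425.9372549019608
top 35 380.58039215686273
knob [-0.5814 -0.2061 -4.5059] 63.04014882904264 587.288088811403
```

View pics/z4.png

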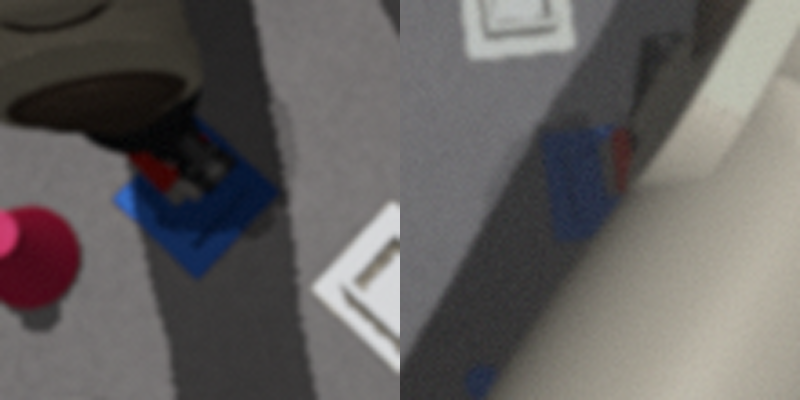

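The arm hides the bucket from the fixed cameras, so I'm overlaying the predicted bucket and stand on the wrist picture.

Run:
```python
from fit import *
np.set_printoptions(precision=4,suppress=True)
W=shot('wrist');tp=bot.get_obs()['ee_pos']
w=np.radians(7.6);R=np.array([[np.cos(w),-np.sin(w),0],[np.sin(w),np.cos(w),0],[0,0,1]])
im=cv2.resize(W['color'],(800,600),interpolation=cv2.INTER_CUBIC)
def dr(P,X,col):
    q=cv2.projectPoints(P@R.T+X,cv2.Rodrigues(W['R'])[0],np.array(W['t'],float),W['camera_matrix'],W['D'])[0]
    cv2.polylines(im,[np.round(cv2.convexHull(q.astype(np.float32))*800/512).astype(np.int32)],True,col)
K=tp+[0,0,.011];S=np.array([.5165,-.2827,0])
for P in PARTS: dr(P,K,(0,255,0))
dr(box(.020,-.092,-.03),K,(255,255,0))
for a,b,c in((.045,0,0),(.045,.006,.006),(.029,.036,.036),(.023,.036,.036)): dr(box(a,b,c),S,(255,255,255))
cv2.imwrite('pics/w4.png',im[:,:,::-1])
```

```text
(no output)
```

View pics/w4.png

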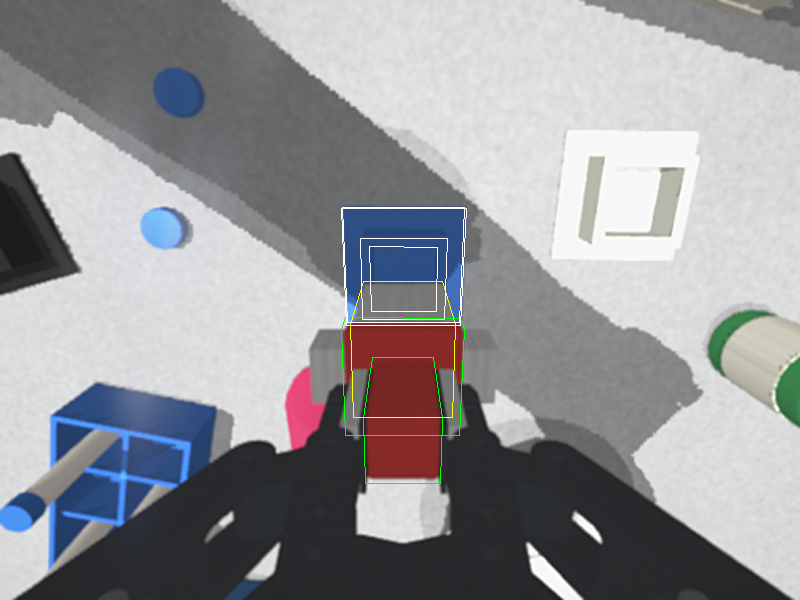

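The predicted outlines agree with the held bucket and the blue stand to about 1 mm. The wrist picture shows the stand at (404,265) and the knob at (403,420). I'm lowering it with a small correction.

{"method": "send_rows", "body": {
  "moves": [0.04,-0.07,-0.8,0,0,0,1,0,0,-0.9,0,0,0,1,0,0,-0.7,0,0,0,1,0,0,-0.4,0,0,0,1,0,0,-0.3,0,0,0,1,0,0,-0.3,0,0,0,1,0,0,0,0,0,0,1]
}}

```text
time: 20.6
ee_pos: [0.5162, -0.2836, 0.1109]
tcp_rot: [-180.0, -0.0, 97.7]
wrist_force: [-0.1, -0.3, -6.4]
opening: 0.0208
grasp_force: 72.0
```

{"method": "send_rows", "body": {
  "moves": [0,0,-0.3,0,0,0,1,0,0,-0.3,0,0,0,1,0,0,-0.2,0,0,0,1,0,0,0,0,0,0,1]
}}

```text
time: 21.1
ee_pos: [0.516, -0.2837, 0.0906]
tcp_rot: [-179.9, -0.0, 97.7]
wrist_force: [0.2, 0.6, -6.1]
opening: 0.0209
grasp_force: 72.1
```

{"method": "send_rows", "body": {
  "moves": [0,0,-0.08,0,0,0,1,0,0,-0.08,0,0,0,1,0,0,0,0,0,0,1]
}}

```text
time: 21.48
ee_pos: [0.5165, -0.2837, 0.0874]
tcp_rot: [180.0, 0.0, 97.7]
wrist_force: [0.8, 0.7, -6.2]
opening: 0.0211
grasp_force: 72.3
```

{"method": "send_rows", "body": {
  "moves": [0,0,-0.05,0,0,0,1,0,0,-0.05,0,0,0,1,0,0,0,0,0,0,1]
}}

```text
time: 21.85
ee_pos: [0.5166, -0.2837, 0.0873]
tcp_rot: [179.9, 0.1, 97.7]
wrist_force: [-5.0, 4.8, 12.0]
opening: 0.021
grasp_force: 74.9
```

It's on the floor, with TCP 0.087 as expected. I'm releasing and retreating upward.

{"method": "send_rows", "body": {
  "moves": [0,0,0.04,0,0,0,1,0,0,0,0,0,0,-1,0,0,0,0,0,0,-1,0,0,0,0,0,0,-1,0,0,0.5,0,0,0,-1,0,0,0.9,0,0,0,-1,0,0,0.9,0,0,0,-1,0,0,0.9,0,0,0,-1]
}}

```text
time: 22.85
ee_pos: [0.5164, -0.2838, 0.1675]
tcp_rot: [180.0, 0.0, 97.7]
wrist_force: [0.4, -0.5, -0.4]
opening: 0.0856
grasp_force: 0.0
```

{"method": "send_rows", "body": {
  "moves": [-0.6,0.5,0.8,0,0,0,-1,-0.9,0.5,0.8,0,0,0,-1,-0.9,0.5,0.8,0,0,0,-1,-0.9,0.5,0.5,0,0,0,-1,-0.9,0.5,0,0,0,0,-1,-0.9,0.5,0,0,0,0,-1,-0.9,0.5,0,0,0,0,-1,0,0,0,0,0,0,-1]
}}

```text
time: 23.85
ee_pos: [0.3656, -0.1958, 0.2398]
tcp_rot: [179.9, 0.1, 97.7]
wrist_force: [0.1, -1.0, 0.4]
opening: 0.0854
grasp_force: 0.0
```

Run:
```python
from fit import *
np.set_printoptions(precision=4,suppress=True)
o=bot.get_obs();print(o['time'],o['ee_pos'])
C={n:shot(n,n+'5') for n in('scene','top')}
w=np.radians(7.6);R=np.array([[np.cos(w),-np.sin(w),0],[np.sin(w),np.cos(w),0],[0,0,1]])
X0=np.array([.5165,-.2827,.098]);M={}
for n,c in C.items():
    roi=cv2.dilate((render(c,[(X0,R)])>0).astype(np.uint8),np.ones((13,13)))>0
    M[n]=cv2.morphologyEx((redmask(c)&roi).astype(np.uint8),cv2.MORPH_CLOSE,np.ones((5,5)));print(n,M[n].sum(),render(c,[(X0,R)]).sum())
def cost(x):return sum((cv2.GaussianBlur(render(C[n],[(x,R)])-M[n],(0,0),1)**2).sum() for n in M)
r=minimize(cost,X0,method='Nelder-Mead',options=dict(initial_simplex=X0+np.vstack([np.zeros(3),np.eye(3)*.006])));print('knob',r.x,r.fun,cost(X0))
# hanging B, C vs initial
cv2.imwrite('pics/z5.png',np.hstack([cv2.resize(C['scene']['color'][90:310,130:430],(400,300)),cv2.resize(C['top']['color'][30:230,110:390],(400,300))])[:,:,::-1])
```

```text
23.85 [ 0.3656 -0.1958  0.2398]
scene 270 351.44313725490196
top 222 307.2627450980392
knob [ 0.5158 -0.2854  0.0943] 56.72156634425575 71.886083506466
```

View pics/z5.png

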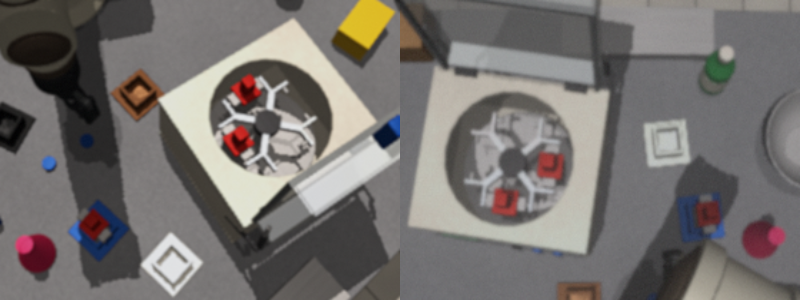

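The picture shows bucket A upright in the blue stand, B and C hanging, the hood open and the flask standing. I'm handing it in.

```bash
python3 -c "
from workcell import bot
print(bot.job_done())"
```

```text
the job is handed in; nothing more can be done
None
```

I handed the job in at about 24 s; no verdict came back. The hood is open, the loaded bucket (A, about 6.3 N) stands upright and home in the blue stand's pocket, and B (about 2 N) and C hang on their pins. I did not weigh C, since A was clearly the loaded one, and the pink flask looks undisturbed.

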